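# Mirror the phones into the pick-up rack

## Task

Move all four phones from the grey intake rack to the orange pick-up rack in reverse order: the phone now at the left end of the grey rack goes to the right end of the orange one, its neighbour to the slot next to that, and so on, so that the row is mirrored. Leave each phone standing on its long edge right down in its own slot, let no phone fall over on the way, and do not disturb the mug, the screwdriver or the jar.

Things in the scene. Friction and masses are not known exactly. Their poses are not given: they have to be found in the camera images.
- phone_blue: Thick rugged phone in a blue case with a black screen, 150 x 20 x 74 mm (length x, thickness y, height z), 0.3 kg, standing on its long edge in a slot of the grey rack (which slot varies). Origin: centre of its underside; z up. Take it from above across its 20 mm thickness, by the upper part at mid-length; the next phone is 40 mm away, so open the fingers only a little.
- phone_yellow: Thick rugged phone in a yellow case with a black screen, 150 x 20 x 74 mm (length x, thickness y, height z), 0.3 kg, standing on its long edge in a slot of the grey rack (which slot varies). Origin: centre of its underside; z up. Take it from above across its 20 mm thickness, by the upper part at mid-length; the next phone is 40 mm away, so open the fingers only a little.
- phone_red: Thick rugged phone in a red case with a black screen, 150 x 20 x 74 mm (length x, thickness y, height z), 0.3 kg, standing on its long edge in a slot of the grey rack (which slot varies). Origin: centre of its underside; z up. Take it from above across its 20 mm thickness, by the upper part at mid-length; the next phone is 40 mm away, so open the fingers only a little.
- phone_white: Thick rugged phone in a white case with a black screen, 150 x 20 x 74 mm (length x, thickness y, height z), 0.3 kg, standing on its long edge in a slot of the grey rack (which slot varies). Origin: centre of its underside; z up. Take it from above across its 20 mm thickness, by the upper part at mid-length; the next phone is 40 mm away, so open the fingers only a little.
- intake_rack: Grey rack, fixed, 190 (x, along the slots) x 274 mm (y, along the row), left or right of the orange one; holds the phones at the start. Origin: centre of its underside, z up. Slot centres at x = 0, y = -90, -30, 30, 90 mm; slot floor 6 mm above the origin, 26 mm clear between ridges, 174 mm between 10 mm end lips. Ridges: upright to 24 mm above the origin, 45 degree roof to 41 mm, only at |x| = 33 to 67 mm.
- pickup_rack: Orange rack, fixed, empty at the start, of exactly the same shape, origin, axes and slots as the grey one, beside it, the two rows nearly in one line, x pointing away from the robot in both, turned 0.25 rad at most. Slot centres at x = 0, y = -90, -30, 30, 90 mm; slot floor 6 mm above the origin; the slot mouths funnel out to 60 mm.
- mug: Bystander: white mug, 80 mm across, 90 mm high, standing to the left of the racks. Origin: centre of its underside.
- screwdriver: Bystander: screwdriver with an orange handle, 170 mm long, lying beyond the racks. Origin: under its middle; x from handle to tip.
- jar: Bystander: small glass jar with a blue cap, 56 mm across, 60 mm high, standing to the right of the racks. Origin: centre of its underside.
Things that resemble listed ones, but are neither listed nor needed, are in the scene too. Of the things that look like the phone_blue, the largest one is meant.

How it is judged:
At the end, for the whole second after the job is handed in: Every phone stands at rest in the orange rack, in the slot that mirrors the one it came from (left end to right end and so on): down between the ridges, its underside less than 6 mm above the slot floor, within 18 mm of the slot's middle lengthwise, leaning less than about 22 degrees (0.38 rad) (((horizontal distance between phone_blue and intake_rack between 0.203 and 0.259 m and distance of phone_blue from where it was at the start of the episode between 0.112 and 0.175 m) or (horizontal distance between phone_blue and intake_rack between 0.263 and 0.319 m and distance of phone_blue from where it was at the start of the episode between 0.232 and 0.295 m) or (horizontal distance between phone_blue and intake_rack between 0.323 and 0.379 m and distance of phone_blue from where it was at the start of the episode between 0.352 and 0.415 m) or (horizontal distance between phone_blue and intake_rack between 0.383 and 0.439 m and distance of phone_blue from where it was at the start of the episode between 0.472 and 0.535 m)) and x of phone_blue in the frame of pickup_rack between -0.018 and 0.018 m and y of phone_blue in the frame of pickup_rack between -0.105 and 0.105 m and z of phone_blue in the frame of pickup_rack between 0.002 and 0.012 m and angle between each of phone_blue, phone_yellow, phone_red, phone_white's own z axis and vertical below 0.38 rad and linear speed of each of phone_blue, phone_yellow, phone_red, phone_white below 0.02 m/s and angular speed of each of phone_blue, phone_yellow, phone_red, phone_white below 0.2 rad/s and ((horizontal distance between phone_yellow and intake_rack between 0.203 and 0.259 m and distance of phone_yellow from where it was at the start of the episode between 0.112 and 0.175 m) or (horizontal distance between phone_yellow and intake_rack between 0.263 and 0.319 m and distance of phone_yellow from where it was at the start of the episode between 0.232 and 0.295 m) or (horizontal distance between phone_yellow and intake_rack between 0.323 and 0.379 m and distance of phone_yellow from where it was at the start of the episode between 0.352 and 0.415 m) or (horizontal distance between phone_yellow and intake_rack between 0.383 and 0.439 m and distance of phone_yellow from where it was at the start of the episode between 0.472 and 0.535 m)) and x of phone_yellow in the frame of pickup_rack between -0.018 and 0.018 m and y of phone_yellow in the frame of pickup_rack between -0.105 and 0.105 m and z of phone_yellow in the frame of pickup_rack between 0.002 and 0.012 m and ((horizontal distance between phone_red and intake_rack between 0.203 and 0.259 m and distance of phone_red from where it was at the start of the episode between 0.112 and 0.175 m) or (horizontal distance between phone_red and intake_rack between 0.263 and 0.319 m and distance of phone_red from where it was at the start of the episode between 0.232 and 0.295 m) or (horizontal distance between phone_red and intake_rack between 0.323 and 0.379 m and distance of phone_red from where it was at the start of the episode between 0.352 and 0.415 m) or (horizontal distance between phone_red and intake_rack between 0.383 and 0.439 m and distance of phone_red from where it was at the start of the episode between 0.472 and 0.535 m)) and x of phone_red in the frame of pickup_rack between -0.018 and 0.018 m and y of phone_red in the frame of pickup_rack between -0.105 and 0.105 m and z of phone_red in the frame of pickup_rack between 0.002 and 0.012 m and ((horizontal distance between phone_white and intake_rack between 0.203 and 0.259 m and distance of phone_white from where it was at the start of the episode between 0.112 and 0.175 m) or (horizontal distance between phone_white and intake_rack between 0.263 and 0.319 m and distance of phone_white from where it was at the start of the episode between 0.232 and 0.295 m) or (horizontal distance between phone_white and intake_rack between 0.323 and 0.379 m and distance of phone_white from where it was at the start of the episode between 0.352 and 0.415 m) or (horizontal distance between phone_white and intake_rack between 0.383 and 0.439 m and distance of phone_white from where it was at the start of the episode between 0.472 and 0.535 m)) and x of phone_white in the frame of pickup_rack between -0.018 and 0.018 m and y of phone_white in the frame of pickup_rack between -0.105 and 0.105 m and z of phone_white in the frame of pickup_rack between 0.002 and 0.012 m); the robot touches nothing.
It fails at once if a phone falls over (tilts by more than 0.8 rad) (angle between any of phone_blue, phone_yellow, phone_red, phone_white's own z axis and vertical above 0.8 rad).
It fails at once if the mug, screwdriver or jar is moved by more than 30 mm (distance of any of mug, screwdriver, jar from where it was at the start of the episode above 0.03 m).
It also fails if it takes over 109 s, if anything falls off the work surface, if the arm or the gripper's body presses on something with over 40 N, if the wrist force passes 120 N, or if a joint passes its speed limit or range.

## Robot

A 6-joint arm with a two-finger parallel gripper is mounted at the origin on the work surface. World frame = base frame: x ahead of the robot, y to its left, z up, the work surface at z = 0. Lengths are in m, angles in rad, forces in N, time in s.
With the tool pointing down it reaches from about 0.275 to 0.875 m from the base axis. Payload 12.5 kg.
Tool frame: the origin (TCP) lies on the centre line of the jaws, within the pads' length; the fingertips stand 11 mm ahead of it and the grasp point (between the pads) lies 8 mm behind it (r.tips_ahead is the distance from the TCP to the fingertips, in m); y points along the fingers, z is the direction in which the jaws open and shut, and the axes are right-handed (so a half turn about y gives the same grasp; the last joint's range is limited). The gripper opens to 85 mm and grips with 20 to 120 N. Pads are 22 mm wide; open, the fingers measure 114 mm over their backs; the gripper's body (76 mm by 85 mm) begins 54 mm behind the grasp point. The pads swing forward as they close: fully open they stand 13 mm farther back than shut.
Start: joints at [1.222, 0.351, 1.652, -0, 1.139, -0.085], TCP at [0.143, 0.531, 0.242] pointing down, gripper open.
Joint ranges: [-2.75, 2.75], [-0.79, 2.1], [0.01, 2.65], [-1.57, 4.71], [0.07, 3.14], [-2.87, 2.87]. Speed limits (rad/s): [2.22, 2.22, 2.79, 3.14, 3.14, 3.14].

## Interface

Orientations are given as a unit quaternion [w, x, y, z].
In Python, from workcell import r, kin, optics gives the robot as it stands. Calls block until the motion is done:
- r.reach(position, orientation): joint-space move of the TCP to a pose.
- r.movel(position, frame=None, velocity=0.15, until_force=None): straight line of the TCP; frame=None keeps the orientation; velocity is the mean speed in m/s. With until_force (N) it stops when the force on the tool has changed by that much, and returns True; else False.
- r.movej(angles): joint-space move.
- r.command_gripper(opening, effort=None): opening from 0.0 (shut) to 1.0 (fully open); effort is the grip in N (None keeps the last); returns when the fingers have stopped.
- r.dwell(seconds).
- kin.solve_ik(position, orientation): joint angles nearest the present ones, or None.
- r.get_state(): the state.
- optics.get_image(name): name is "scene" or "top" or "wrist"; returns (picture, depth): 400x640x3 uint8, red, green, blue; 400x640 float32, m along the optical axis (not along the pixel's ray), 0 where there is no reading.
- optics.calibration(name): a dict with "fx", "fy", "cx", "cy" (pixels), "D" ([k1, k2, p1, p2, k3] as OpenCV has them; the pictures are not rectified), "T" (4x4, takes a point from camera to world coordinates); the wrist camera has in their place "mount" (4x4, takes a point from camera to tool coordinates, whose origin is the TCP and whose axes are the tool frame's). Camera axes: x right, y up, looking along -z (the intrinsics and any distortion apply to the point x, -y, -z); pixel columns grow to the right and rows downward; lengths in m; the calibration is good to about 2 mm. A picture is of the moment at which its call begins: read the wrist's pose just before it. calibration takes no time and is no camera call.
A pose or a line that the arm cannot do raises r.Unreachable and nothing moves.
- r.finish_job(): hands the job in, once; it reports no verdict.
The state is a dict: "time": time; "joints": joint angles; "qvel": joint speeds; "effort": joint torques, N m; "ee_pos": TCP position; "eef_rot": TCP orientation; "ft_force": force on the tool from outside, world axes, zero at the start; "torque": the same for the moment, N m; "width": opening from 0.0 (shut) to 1.0 (fully open).
Only numpy, scipy, OpenCV 4.12 (cv2) and the standard library are available. Lean on these libraries where they do the work, as an engineer would, in place of code of your own. Each camera call takes 0.05 s, during which the arm holds its last target.

## Working session

There is one attempt and no reset: what is moved stays moved. The work goes in short steps, each a Python script; the robot and the scene stay as the last script left them, time stands still between calls to the robot, and variables do not carry over. Pictures are saved under pics/ and viewed, and the job is handed in when it is done.

```bash
ls; mkdir -p pics
python3 - <<'E'
from workcell import r,kin,optics
import cv2,numpy as np
s=r.get_state();print(s['time'],s['ee_pos'],s['eef_rot'],s['width'])
for n in('scene','top','wrist'):
    im,d=optics.get_image(n);cv2.imwrite(f'pics/{n}0.png',im[:,:,::-1]);c=optics.calibration(n);print(n,c,d.min(),d.max())
E
```

```text
pics
0.0 [0.14329262 0.53067551 0.24174997] [-0.70054715  0.70137731 -0.09310607  0.09292371] 0.9994521842755365
scene {'fx': 360.9718074456396, 'fy': 360.9718074456396, 'cx': 323.40337613651957, 'cy': 201.03113432544882, 'D': array([0.00343181, 0.        , 0.        , 0.        , 0.        ]), 'T': array([[ 0.43404983, -0.54609773,  0.71650402,  1.42786168],
       [ 0.90088676,  0.2613927 , -0.34652114, -0.43632547],
       [ 0.00194549,  0.79589643,  0.60542967,  0.80644654],
       [ 0.        ,  0.        ,  0.        ,  1.        ]])} 0.0 2.7431679
top {'fx': 482.8140973142492, 'fy': 482.8140973142492, 'cx': 324.1081149038793, 'cy': 200.21160180054838, 'D': array([0.02998076, 0.        , 0.        , 0.        , 0.        ]), 'T': array([[-0.01077607,  0.98702872, -0.16018174,  0.34431329],
       [-0.99993451, -0.01125433, -0.00207877,  0.01173059],
       [-0.00385454,  0.16014885,  0.98708535,  1.4824193 ],
       [ 0.        ,  0.        ,  0.        ,  1.        ]])} 0.0 2.3998415
wrist {'fx': 292.82623200655235, 'fy': 292.82623200655235, 'cx': 316.5320083213918, 'cy': 193.16832418167968, 'D': array([-0.01066686,  0.        ,  0.        ,  0.        ,  0.        ]), 'mount': array([[-9.68019601e-04, -9.61461240e-01, -2.74938804e-01,
        -6.92930820e-02],
       [ 5.41684449e-04,  2.74938389e-01, -9.61461694e-01,
        -1.31746059e-01],
       [ 9.99999385e-01, -1.07964384e-03,  2.54662853e-04,
        -2.01174624e-04],
       [ 0.00000000e+00,  0.00000000e+00,  0.00000000e+00,
         1.00000000e+00]])} 0.0 0.48875287
```

View pics/scene0.png

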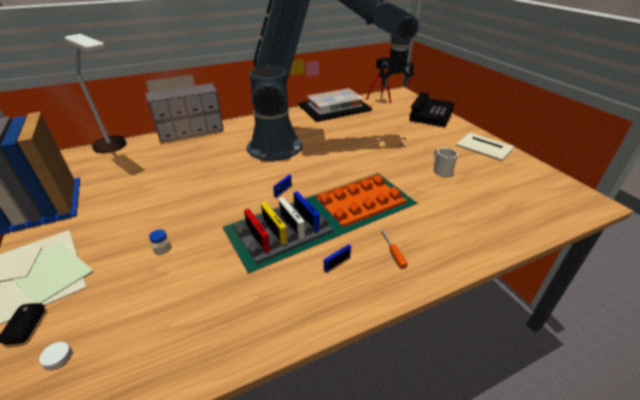

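View pics/top0.png

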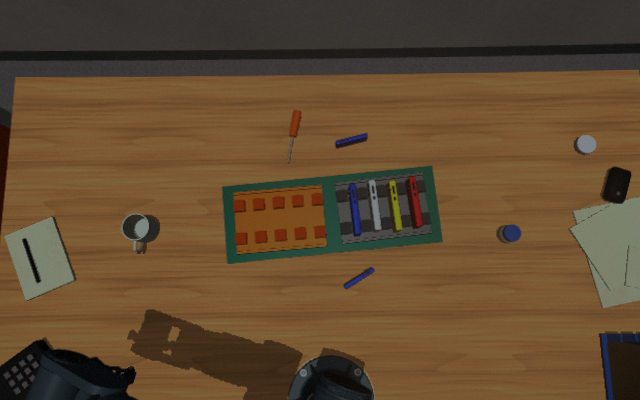

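View pics/wrist0.png

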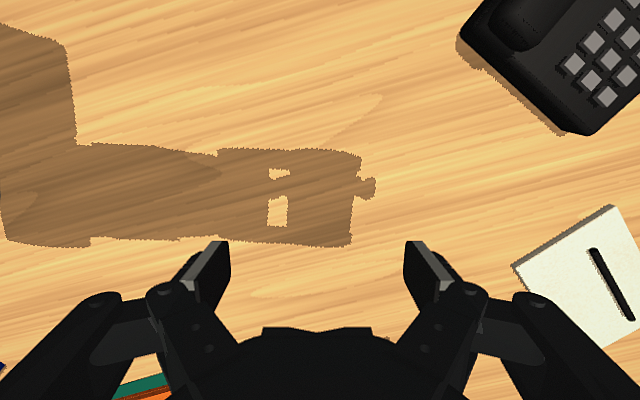

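The scene and top pictures show the grey rack on the robot's right (top px 335–435) holding, from left to right, blue (355,210), white (376,205), yellow (396,205) and red (415,202). The orange rack is empty at (280,218). The small blue objects at (352,140) and (360,278) are decoys. Next I'll do a coarse localisation from the top and scene views.

```bash
cat > h.py <<'E'
from workcell import r,kin,optics
import cv2,numpy as np
from scipy.spatial.transform import Rotation as R
def q2R(q): return R.from_quat([q[1],q[2],q[3],q[0]]).as_matrix()
def R2q(M):
    q=R.from_matrix(M).as_quat(); return [q[3],q[0],q[1],q[2]]
def camT(n):
    c=optics.calibration(n)
    if 'T' in c: return c,np.array(c['T'])
    s=r.get_state();T=np.eye(4);T[:3,:3]=q2R(s['eef_rot']);T[:3,3]=s['ee_pos']
    return c,T@c['mount']
def grab(n):
    c,T=camT(n);im,d=optics.get_image(n);return c,T,im,d
def rays(c,T,uv):
    K=np.array([[c['fx'],0,c['cx']],[0,c['fy'],c['cy']],[0,0,1]])
    p=cv2.undistortPoints(np.float64(uv).reshape(-1,1,2),K,np.array(c['D'])).reshape(-1,2)
    d=np.c_[p[:,0],-p[:,1],-np.ones(len(p))]
    return T[:3,3],d@T[:3,:3].T
def plane(c,T,uv,z):
    o,d=rays(c,T,uv); return o+d*((z-o[2])/d[:,2])[:,None]
def withdepth(c,T,uv,dep):
    o,d=rays(c,T,uv); return o+d*np.asarray(dep)[:,None]
def tri(o1,d1,o2,d2):
    A=np.c_[d1,-d2];t=np.linalg.lstsq(A,o2-o1,rcond=None)[0]
    a=o1+d1*t[0];b=o2+d2*t[1];return (a+b)/2,np.linalg.norm(a-b)
def masks(im):
    h=cv2.cvtColor(im,cv2.COLOR_RGB2HSV);H,S,V=[h[...,i].astype(int) for i in range(3)]
    return dict(blue=(H>112)&(H<130)&(S>150)&(V>60),yellow=(H>22)&(H<36)&(S>140)&(V>70),
      red=((H<5)|(H>174))&(S>180)&(V>60),white=(S<45)&(V>140),
      orange=(H>=5)&(H<14)&(S>200)&(V>70),green=(H>70)&(H<95)&(S>100))
E
python3 - <<'E'
from h import *
print(q2R(r.get_state()['eef_rot']).round(2))
c,T,im,d=grab('top')
m=masks(im)
for k,a in m.items():
    cs,_=cv2.findContours(a.astype(np.uint8),cv2.RETR_EXTERNAL,cv2.CHAIN_APPROX_NONE)
    for q in sorted(cs,key=cv2.contourArea)[::-1][:3]:
        if cv2.contourArea(q)<60: continue
        (x,y),wh,an=cv2.minAreaRect(q)
        msk=np.zeros(a.shape,np.uint8);cv2.drawContours(msk,[q],-1,1,-1);ds=d[msk>0]
        ys,xs=np.nonzero(msk);P=withdepth(c,T,np.c_[xs,ys],d[ys,xs])
        print(k,(round(x),round(y)),np.round(wh),round(an),'pts z pct',np.percentile(P[:,2],[5,50,95]).round(3),plane(c,T,[[x,y]],.08)[0].round(3))
E
```

```text
[[ 0.97 -0.    0.26]
 [-0.26 -0.    0.97]
 [-0.   -1.   -0.  ]]
blue (355, 209) [49.  6.] 83 pts z pct [0.078 0.083 0.088] [ 0.546 -0.075  0.08 ]
yellow (395, 205) [50.  7.] 81 pts z pct [0.077 0.083 0.088] [ 0.556 -0.194  0.08 ]
red (415, 201) [50.  7.] 81 pts z pct [0.077 0.082 0.088] [ 0.566 -0.253  0.08 ]
orange (295, 123) [ 7. 26.] 11 pts z pct [0.018 0.025 0.032] [0.81  0.101 0.08 ]
orange (258, 204) [14. 13.] 90 pts z pct [0.007 0.032 0.044] [0.563 0.208 0.08 ]
orange (246, 202) [19. 26.] 85 pts z pct [0.006 0.029 0.044] [0.569 0.245 0.08 ]
green (330, 214) [ 76. 214.] 84 pts z pct [-0.     0.01   0.082] [ 0.531 -0.003  0.08 ]
```

```bash
cat >> h.py <<'E'
def down(yaw):
    c,s=np.cos(yaw),np.sin(yaw)
    return np.array([[c,0,-s],[s,0,c],[0,-1,0]]).astype(float)
def ori(yaw): return R2q(down(yaw))
E
python3 - <<'E'
from h import *
print(np.linalg.det(down(.1)))
import pickle
V=[]
for i,p in enumerate([[.45,.13,.30],[.50,.02,.34],[.45,-.16,.30]]):
    r.reach(p,ori(.1));r.dwell(.15)
    v=grab('wrist');V.append(v);cv2.imwrite(f'pics/w{i}.png',v[2][:,:,::-1])
pickle.dump(V,open('V.pkl','wb'));print(r.get_state()['time'],r.get_state()['joints'])
E
```

```text
1.0000000000000002
4.0 [-4.36688127e-01  1.58340968e-01  1.75585910e+00  1.40290736e-04
  1.22688382e+00 -2.10938251e+00]
```

View pics/w0.png

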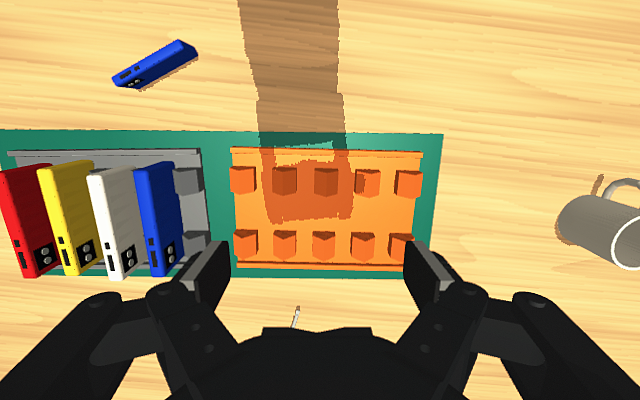

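View pics/w1.png

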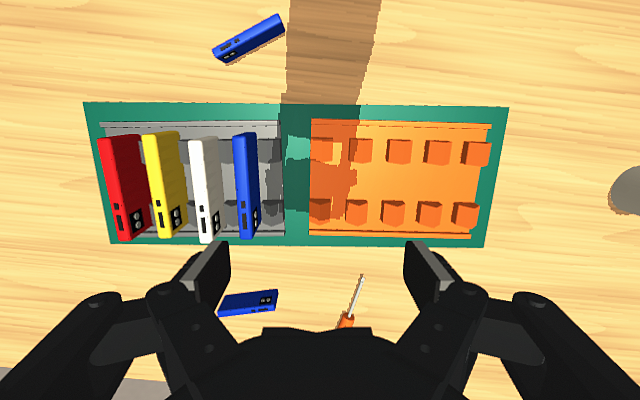

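View pics/w2.png

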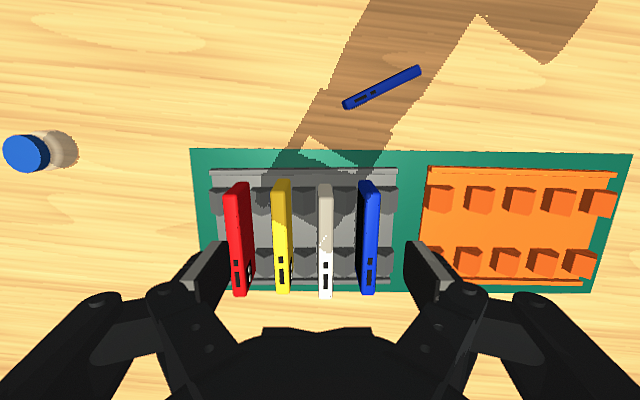

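Wrist pictures: w0 and w1 show the orange rack with 5×2 ridges (w1 px 310–490 × 120–237). w2 shows all four phones upright, with tops at x≈236, 282, 325 and 368, rows 180–295. Next I'll fit the phone tops and ridge tops.

Run:
```python
from h import *
import pickle
V=pickle.load(open('V.pkl','rb'))
for i,(c,T,im,d) in enumerate(V):
    m=masks(im);vv,uu=np.mgrid[0:400,0:640]
    print('view',i)
    P=withdepth(c,T,np.c_[uu.ravel(),vv.ravel()],d.ravel()).reshape(400,640,3)
    ok=d>0
    near=ok&(np.abs(P[...,0]-.55)<.1)&(P[...,1]>-.33)&(P[...,1]<.33)
    g=m['green']&near; print('mat z',np.percentile(P[g][:,2],[5,50,95]).round(4))
    for k in('blue','white','yellow','red'):
        a=near&m[k]&(P[...,2]>.06)&(P[...,2]<.1)
        z=P[a][:,2]
        if len(z)<50: continue
        top=np.percentile(z,97);tp=P[a][z>top-.003]
        rc=cv2.minAreaRect(tp[:,:2].astype(np.float32))
        print(k,a.sum(),'topz',top.round(4),np.round(np.array(rc[0]),4),np.round(rc[1],4),round(rc[2],1))
    a=near&m['orange']
    z=P[a][:,2];
    print('orange z hist',np.histogram(z,np.arange(-.002,.06,.004))[0])
    # ridge tops
    zt=np.percentile(z,99); b=(a&(P[...,2]>zt-.006)).astype(np.uint8)
    n,l,st,ce=cv2.connectedComponentsWithStats(b)
    for j in range(1,n):
        if st[j,4]>15:
            q=P[l==j]; rc=q.mean(0); print('  ridge',st[j,4],rc.round(4), np.ptp(q,0).round(3))
    fl=P[a&(P[...,2]<zt-.02)]; print('zt',zt,'floor med',np.median(fl[:,2]))
```

```text
view 0
mat z [0.0005 0.0018 0.0032]
blue 1990 topz 0.083 [ 0.547 -0.077] [0.1458 0.0197] 5.8
white 1567 topz 0.0831 [ 0.5593 -0.1357] [0.1464 0.0195] 5.9
yellow 2586 topz 0.0829 [ 0.5575 -0.1961] [0.1478 0.0208] 7.3
red 2631 topz 0.0828 [ 0.5677 -0.255 ] [0.1462 0.0208] 6.2
orange z hist [   0   50 4360  452  476  261  381 1174 1300 1259 1221  247    0    0
    0]
  ridge 217 [0.4866 0.0271 0.0398] [0.034 0.016 0.007]
  ridge 220 [0.4823 0.0865 0.0397] [0.034 0.015 0.008]
  ridge 220 [0.4783 0.1458 0.0397] [0.034 0.016 0.008]
  ridge 204 [0.4736 0.2051 0.0398] [0.033 0.016 0.008]
  ridge 204 [0.4689 0.2647 0.0397] [0.034 0.016 0.007]
  ridge 179 [0.5863 0.0345 0.0397] [0.035 0.015 0.008]
  ridge 183 [0.5817 0.094  0.0398] [0.034 0.014 0.007]
  ridge 179 [0.5774 0.1536 0.0397] [0.035 0.015 0.007]
  ridge 176 [0.5727 0.2129 0.0397] [0.034 0.014 0.008]
  ridge 90 [0.5687 0.2695 0.0389] [0.033 0.008 0.006]
zt 0.04262550049049149 floor med 0.008128069588500486
view 1
mat z [0.0003 0.0017 0.0032]
blue 1044 topz 0.083 [ 0.5467 -0.0778] [0.1459 0.0192] 6.1
white 1382 topz 0.0832 [ 0.5599 -0.
[... 1058 characters left out ...]
6
red 1740 topz 0.083 [ 0.5677 -0.2564] [0.148  0.0184] 6.7
orange z hist [   6   88  949  659  685  536  648 1141 1100 1082 1058  163    0    0
    0]
  ridge 212 [0.4868 0.0251 0.0394] [0.035 0.016 0.008]
  ridge 209 [0.4825 0.0835 0.0394] [0.034 0.014 0.007]
  ridge 207 [0.478  0.1439 0.0395] [0.035 0.016 0.007]
  ridge 200 [0.4724 0.2028 0.0394] [0.034 0.014 0.007]
  ridge 179 [0.4685 0.2626 0.0392] [0.033 0.01  0.007]
  ridge 157 [0.5809 0.0911 0.0396] [0.034 0.014 0.006]
  ridge 168 [0.5769 0.1511 0.0395] [0.035 0.016 0.007]
  ridge 166 [0.5723 0.21   0.0394] [0.035 0.014 0.008]
  ridge 164 [0.5674 0.2697 0.0394] [0.034 0.013 0.007]
zt 0.04242344700048204 floor med 0.012695066193062376
```

Three views agree to about 1 mm. The orange rack is at about (0.5275, 0.1495), yaw 0.0795. Phone tops are at 0.083 and ridge tops at about 0.042, so the rack underside is at z≈0.002. I'll check the heights by two-view ray triangulation, then move the red phone.

```bash
cat >> h.py <<'E'
OC=np.array([.5275,.1493]);OY=.0795
PH=dict(red=([.5678,-.2558],.115,.09),yellow=([.5573,-.1964],.12,.03),white=([.5593,-.1359],.105,-.03),blue=([.5466,-.0777],.104,-.09))
ZG=.058;ZT=.172;OPEN=.45
def pick(k):
    (x,y),yaw,_=PH[k]
    r.command_gripper(OPEN,40)
    r.movel([x,y,ZT],ori(yaw),velocity=.3)
    t=r.movel([x,y,ZG],velocity=.12,until_force=12); s=r.get_state()
    print(k,'touch down?',t,s['ee_pos'].round(4))
    if t: return False
    r.command_gripper(0.0,40); print('width',r.get_state()['width'])
    r.movel([x,y,ZT],velocity=.12);s=r.get_state();print('lift w',s['width'],s['ft_force'].round(1),s['time'])
    return True
def target(k):
    y=PH[k][2];c,s=np.cos(OY),np.sin(OY);return OC+[-s*y,c*y]
def place(k):
    x,y=target(k)
    r.movel([x,y,ZT],ori(OY),velocity=.3)
    r.movel([x,y,ZG+.02],velocity=.12)
    t=r.movel([x,y,ZG+.001],velocity=.04,until_force=10)
    s=r.get_state();print('placed: contact',t,s['ee_pos'].round(4),s['ft_force'].round(1))
    return t
def release():
    r.command_gripper(OPEN,40);p=r.get_state()['ee_pos']
    r.movel([p[0],p[1],ZT],velocity=.15);print('t',r.get_state()['time'])
E
python3 - <<'E'
from h import *
import pickle
V=pickle.load(open('V.pkl','rb'))
for k in PH:
    f=[]
    for c,T,im,d in (V[0],V[2]):
        vv,uu=np.mgrid[0:400,0:640];P=withdepth(c,T,np.c_[uu.ravel(),vv.ravel()],d.ravel()).reshape(400,640,3)
        a=masks(im)[k]&(P[...,2]>.0795)&(np.hypot(P[...,0]-PH[k][0][0],P[...,1]-PH[k][0][1])<.1)
        h=a.astype(np.uint8);cs=cv2.findContours(h,cv2.RETR_EXTERNAL,cv2.CHAIN_APPROX_NONE)[0]
        (u,v),_,_=cv2.minAreaRect(max(cs,key=cv2.contourArea));o,dd=rays(c,T,[[u,v]]);f+= [o,dd[0]]
    print(k,tri(*f))
r.movel([.5678,-.2558,.3],ori(.115),velocity=.3)
if pick('red'):
    c,T,im,d=grab('wrist');cv2.imwrite('pics/lift_red.png',im[:,:,::-1])
E
```

```text
red (array([ 0.5655284 , -0.25683896,  0.07855392]), np.float64(0.0019929888604700075))
yellow (array([ 0.55402814, -0.19753838,  0.0789901 ]), np.float64(0.0004672585942785698))
white (array([ 0.55512486, -0.13598676,  0.08024711]), np.float64(0.0006908154909587639))
blue (array([ 0.5436477 , -0.07802357,  0.07830278]), np.float64(0.0003442830382129242))
red touch down? False [ 0.5683 -0.256   0.0589]
width 0.23290125451420682
lift w 0.23234508610733542 [ 1.2 -0.1 -2.9] 8.25
```

View pics/lift_red.png

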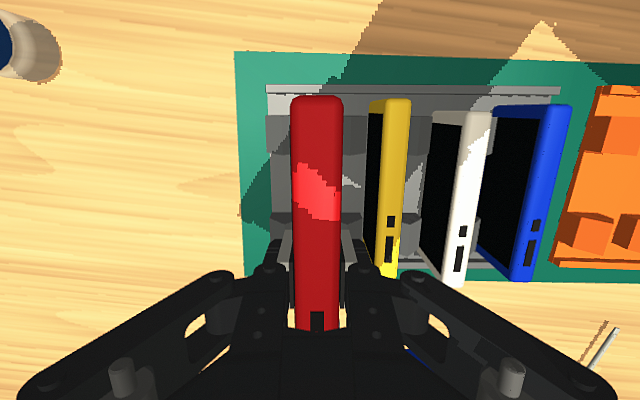

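The red phone (px 290–342 × 95–330) is held squarely between the pads. Width 0.232 is about 20 mm, and the force is −2.9 N, its weight. Triangulated tops are 0.078–0.080, 3–4 mm below the depth reading; the centre of a perspective outline biases this. Next I'll place it.

Run:
```python
from h import *
place('red')
c,T,im,d=grab('wrist');cv2.imwrite('pics/pl_red.png',im[:,:,::-1])
```

```text
placed: contact True [0.52   0.2388 0.0588] [-1.1 -0.4  6.7]
```

View pics/pl_red.png

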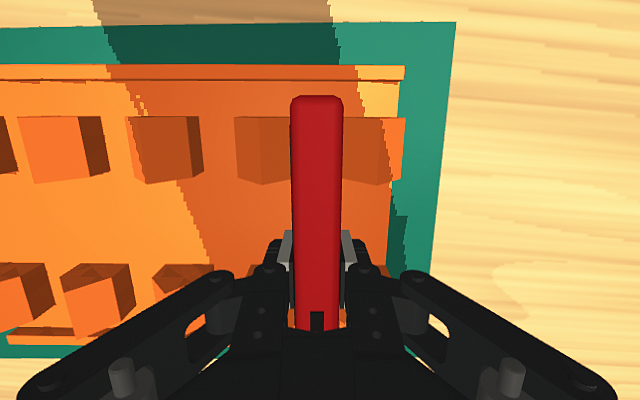

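The red phone (px 290–342) sits between the end pair of ridges. Floor contact came at TCP z 0.0588, which matches the grasp height. I'll release it and do yellow.

Run:
```python
from h import *
release()
if pick('yellow'):
    t=place('yellow')
    if t and r.get_state()['ee_pos'][2]<.0615: release()
c,T,im,d=grab('wrist');cv2.imwrite('pics/pl_yel.png',im[:,:,::-1])
```

```text
t 12.8167
yellow touch down? False [ 0.5577 -0.1966  0.0587]
width 0.22814555686668733
lift w 0.22948113702223163 [-0.7 -0.1 -3.8] 17.1417
placed: contact True [0.5247 0.1791 0.0588] [-1.5  0.1  6.3]
t 21.2083
```

View pics/pl_yel.png

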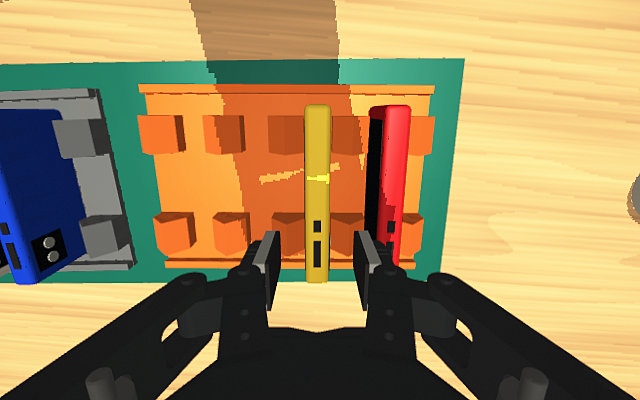

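Yellow (px 305–330) and red (383–410) stand in their orange slots, and the open fingers are clear of both. I'll carry on with white and blue.

Run:
```python
from h import *
for k in('white','blue'):
    if not pick(k): break
    t=place(k)
    if not(t and r.get_state()['ee_pos'][2]<.0615): print('stop');break
    release()
else:
    r.movel([.45,.06,.32],ori(.08),velocity=.3);r.dwell(.2)
    import pickle
    V=grab('wrist');pickle.dump(V,open('F.pkl','wb'));cv2.imwrite('pics/fin_w.png',V[2][:,:,::-1])
    S=grab('scene');cv2.imwrite('pics/fin_s.png',S[2][:,:,::-1])
    c,T,im,d=V;vv,uu=np.mgrid[0:400,0:640];P=withdepth(c,T,np.c_[uu.ravel(),vv.ravel()],d.ravel()).reshape(400,640,3)
    cc,ss=np.cos(OY),np.sin(OY)
    for k in PH:
        a=masks(im)[k]&(P[...,2]>.06)&(P[...,2]<.1)&(np.abs(P[...,0]-.53)<.1)&(P[...,1]>0)&(P[...,1]<.3)
        z=P[a][:,2];top=np.percentile(z,97);tp=P[a][z>top-.003]
        rc=cv2.minAreaRect(tp[:,:2].astype(np.float32));e=np.array(rc[0])-OC
        print(k,'top',top.round(4),'rack xy',(cc*e[0]+ss*e[1]).round(4),(-ss*e[0]+cc*e[1]).round(4),np.round(rc[1],3))
```

```text
white touch down? False [ 0.5597 -0.136   0.0587]
width 0.22833723161930203
lift w 0.2272105462004855 [ 0.2 -0.5 -3. ] 25.1833
placed: contact True [0.5295 0.1193 0.0588] [-0.6 -0.   5.6]
t 28.85
blue touch down? False [ 0.5471 -0.0777  0.0587]
width 0.2299545313790332
lift w 0.22650808230512065 [ 0.1  1.  -1.7] 32.375
placed: contact True [0.5343 0.0596 0.0588] [-1.6  0.5  5.7]
t 35.65
red top 0.0829 rack xy -0.0038 0.0892 [0.14  0.019]
yellow top 0.083 rack xy -0.0069 0.0292 [0.136 0.019]
white top 0.0829 rack xy 0.0087 -0.0381 [0.061 0.164]
blue top 0.083 rack xy -0.0014 -0.0904 [0.145 0.018]
```

```bash
ls pics
```

```text
fin_s.png
fin_w.png
lift_red.png
pl_red.png
pl_yel.png
scene0.png
top0.png
w0.png
w1.png
w2.png
wrist0.png
```

View pics/fin_w.png

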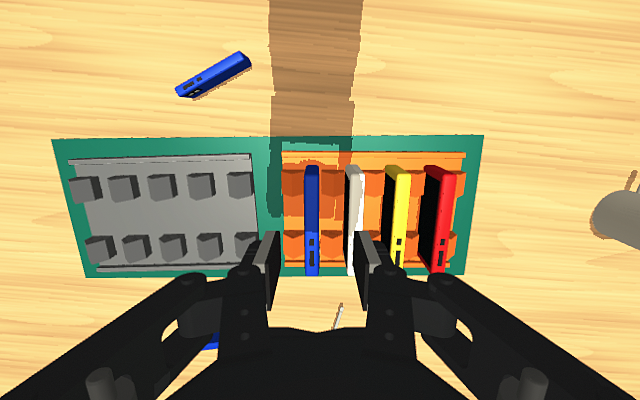

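View pics/fin_s.png

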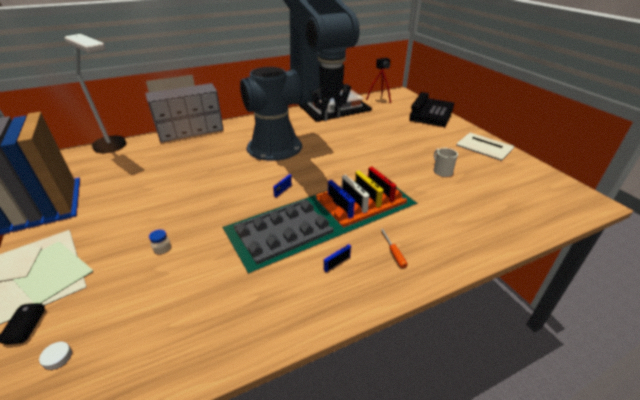

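The final wrist and scene pictures show blue (312), white (355), yellow (398) and red (440) upright in the orange slots, the grey rack empty and the bystanders unmoved. The grey finger contaminated the white mask and also hid part of white, so I'll take one clearer look before handing in.

Run:
```python
from h import *
r.movel([.42,-.06,.32],ori(.08),velocity=.3);r.dwell(.2)
c,T,im,d=grab('wrist');vv,uu=np.mgrid[0:400,0:640];P=withdepth(c,T,np.c_[uu.ravel(),vv.ravel()],d.ravel()).reshape(400,640,3)
cc,ss=np.cos(OY),np.sin(OY)
for k in PH:
    a=masks(im)[k]&(P[...,2]>.06)&(P[...,2]<.09)&(np.abs(P[...,0]-.53)<.1)&(P[...,1]>0)&(P[...,1]<.3)
    if k=='white':
        n,l,st,_=cv2.connectedComponentsWithStats(a.astype(np.uint8));a=l==1+st[1:,4].argmax()
    z=P[a][:,2];top=np.percentile(z,97);tp=P[a][z>top-.003]
    rc=cv2.minAreaRect(tp[:,:2].astype(np.float32));e=np.array(rc[0])-OC
    print(k,'top',top.round(4),(cc*e[0]+ss*e[1]).round(4),(-ss*e[0]+cc*e[1]).round(4),np.round(rc[1],3))
# bystanders, top view before/after
b=cv2.imread('pics/top0.png')[:,:,::-1];_,_,t,_=grab('top')
for n,(u,v) in dict(mug=(137,230),screwdriver=(294,135),jar=(511,233)).items():
    s=np.s_[v-30:v+30,u-25:u+25];print(n,np.abs(b[s].astype(int)-t[s]).mean().round(2))
r.finish_job()
```

```text
red top 0.0827 -0.0017 0.0885 [0.147 0.019]
yellow top 0.0827 -0.0078 0.0283 [0.135 0.019]
white top 0.0829 -0.0221 -0.0308 [0.106 0.019]
blue top 0.0829 -0.0268 -0.0909 [0.093 0.018]
mug 4.61
screwdriver 4.91
jar 4.84
the job is handed in; nothing more can be done
```

I moved all four phones to the orange rack in mirrored order and handed the job in. From the robot's left they now stand red, yellow, white, blue. No verdict came back.

**Placing:** each phone was lowered until it touched the slot floor. The tool was then at 0.0588 m, against 0.0587–0.0589 m when gripping, so they sit right down.

**Last wrist-camera checks:**
- **Height:** the phone tops are at 0.083 m, the same as in the grey rack.
- **Across the row:** all four are within 2 mm of their slot centres.
- **Lengthwise:** red was seen whole, 2 mm from its slot's middle. In the earlier view blue was too (1 mm).
- **Tilt:** no lean showed in the pictures.

**Checks that failed or disagreed:**
- **Partly hidden phones:** in the last view white and blue measured −22 and −27 mm lengthwise, beyond the 18 mm limit, but only 93–106 mm of their length was visible, probably because the fingers hid the rest. From the near ends I could see, both centres are within about 2 mm. Yellow (135 mm visible, −8 mm) was cut the same way. White was never seen whole.
- **Contaminated measurement:** in the view before that, the white reading was spoiled because it picked up the grey finger.
- **Phone-top height:** triangulating from two views gave 0.078–0.080 m, 3–4 mm below the depth reading. I used the depth value, and the floor contact was consistent with it.
- **Mug, screwdriver and jar:** the before/after comparison from above showed a similar small difference of about 5 grey levels at all three, which I take to be image noise or lighting. They look unmoved in the scene picture, but I did not measure their positions.

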